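# Get the bar from behind the cans and load the cutting guide

### The job

Clear the three containers off the wooden rack and stand them all on the black rubber mat; only then take the metal bar that lies behind them and feed it endwise through the guide's tube until its end meets the stop plate, and leave it lying there. Finally put each container back upright on the very spot on the rack where it stood at the start. Do not knock any container over.

Things in the scene. Friction and masses are not known exactly. Their poses are not given: they have to be found in the camera images.
- rack: Fixed pale plywood board 190x340x12 mm (x -80..110, y -170..170). Origin on the bench; x away from the robot, z up. Containers start in a row at about x -17, y -105, 0, 105 mm, in any order, standing at z 12. Bar behind them at x 35 in two saddles (y -100 and 100, 12 mm thick in y, 30 mm in x, top z 48; notch 18 mm wide, floor z 40). Lip at x 98..110, top z 50.
- bar: Round aluminium bar, diameter 14 mm, length 240 mm, about 0.1 kg, both ends alike. Origin at its middle on its axis; x along the bar (ends at x -120 and 120 mm). At the start it lies level along the rack's y, its axis 47 mm above the bench.
- paint_tin: Squat round bare-metal tin with pressed-in lid, diameter 57 mm, 80 mm high, about 0.3 kg, closed. Origin at the centre of its underside, z up.
- spray_can: Slim round white spray can with narrower black cap, body diameter 45 mm up to 95 mm, then a steel shoulder and the cap (diameter 34 mm) to 115 mm overall height, about 0.3 kg. Origin at the centre of its underside, z up.
- oil_can: Flat-sided rectangular metal can, dark with a grey band, 60 mm along its x, 43 mm along its y, 100 mm high to its shoulder, with a white cap 22 mm wide and 15 mm high off-centre on top; about 0.3 kg. Origin at the centre of its underside, z up; its y lies within about 0.1 rad of the rack's y at the start.
- mat: Fixed black rubber mat, 200x200 mm, 4 mm thick, flat on the bench on one side of the rack (the guide is on the other): the side area. Origin at the centre of its underside; x and y along its edges, z up.
- guide: Fixed cutting guide, base 200x90x12 mm. Origin on the bench, mid rear edge of base; x = feed direction, away from robot; z up. In line at y 0: open-top trough x 30..90 mm (24 wide, floor z 40, walls to z 60), closed steel tube x 90..150 (bore 24x24, floor z 40, outer top z 68), stop plate face at x 170 (top z 82). Bar home: middle at x 50, axis z 47, rear end hangs free and level.

How it is judged:
By the outcome, as a careful person would: the job done as asked, in the order asked, and still so for the second after the job is handed in, with the robot touching nothing.
It also fails if it takes over 134 s, if anything falls off the work surface, if the arm or the gripper's body presses on something with over 40 N, if the wrist force passes 120 N, or if a joint passes its speed limit or range.

### The arm

A 6-joint arm with a two-finger parallel gripper is mounted at the origin on the work surface. World frame = base frame: x ahead of the robot, y to its left, z up, the work surface at z = 0. Lengths are in m, angles in rad, forces in N, time in s.
With the tool pointing down it reaches from about 0.35 to 0.925 m from the base axis. Payload 6.4 kg.
Tool frame: the origin (TCP) lies midway between the tips of the shut fingers; the grasp point (between the pads) lies 19 mm behind it; z points along the fingers, y is the line along which they close (so a half turn about z gives the same grasp; the last joint's range is limited). The gripper opens to 85 mm and grips with 20 to 120 N. Pads are 22 mm wide; open, the fingers measure 114 mm over their backs; the gripper's body (76 mm by 85 mm) begins 54 mm behind the grasp point. The pads swing forward as they close: fully open they stand 13 mm farther back than shut.
Start: joints at [1.057, 0.245, 1.558, -0, 1.339, -0.174], TCP at [0.217, 0.613, 0.231] pointing down, gripper open.
Joint ranges: [-3.13, 3.13], [-1.02, 2.26], [0.13, 2.54], [-0.95, 4.09], [0.21, 2.88], [-2.74, 2.74]. Speed limits (rad/s): [2.57, 2.57, 3.14, 3.14, 3.14, 3.14].

### API

Orientations are given as a unit quaternion [w, x, y, z].
In Python, from cell import sense, get_image, finish_job gives the robot as it stands. The module is installed in compiled form; this text tells all that it offers.
- The arm moves only by the tool apply_moves, never from a script. Its argument "targets" is text: rows parted by semicolons, each of 5 numbers parted by spaces: the finger opening in mm, from 0 to 85.4, then the shift along the tool's x, y, z in units of 50 mm (1.0 is 50 mm), then the turn about the tool's z in units of 8 degrees (1.0 is 8 degrees). A call has 1 to 20 rows; each row shifts and turns the commanded pose from where the row before left it, along the tool's axes as they then stand; what a row does not reach is not made up. A row lasts 1/10 s, in which the tool goes at most 50 mm and 8.59 degrees, less where a joint would pass 70% of its speed; a pose out of reach is approached as far as the arm can. A call is refused whole if a number of a shift passes 1 or a number of a turn 1, either way. A call with a gripper value outside its range is refused whole. The fingers move at their own pace and stop on an object; "force" is the grip in N (left out, the last holds). Time passes only in rows, so rows that do not move let the fingers close. It gives the time, the measured TCP pose, the force, the opening and the grip force at its end, in the units of the state.
- sense(): the state, without advancing time (a new reading comes with each control period).
- get_image(name): name is "scene" or "side" or "wrist"; returns a dict with "img" (420x560x3 uint8, blue, green, red), "fx", "fy", "cx", "cy" (pixels), "T" (4x4, takes a point from camera to world coordinates). Camera axes: x right, y down, z forward; pixel columns grow to the right and rows downward; lengths in m; the calibration is good to about 2 mm. A picture is of the moment at which its call begins. There is no depth.
- finish_job(): hands the job in; it is judged then, once.
The state is a dict: "t": time; "qpos": joint angles; "qd": joint speeds; "joint_efforts": joint torques, N m; "position": TCP position; "ee_rot": TCP orientation; "wrist_force": force on the tool from outside, world axes, zero at the start; "wrist_torque": the same for the moment, N m; "finger_gap": finger opening in m; "finger_force": force on a finger pad.
Only numpy, scipy, OpenCV 4.12 (cv2) and the standard library are available. Lean on these libraries where they do the work, as an engineer would, in place of code of your own. Each camera call takes 0.05 s, during which the arm holds its last target. There are 200 camera calls.

## Working session

There is one attempt and no reset: what is moved stays moved. The work goes in short steps, Python scripts to look and compute and a tool call to move; the robot and the scene stay as the last step left them, time stands still between calls to the robot, and variables do not carry over. Pictures are saved under pics/ and viewed, at most 14 in all, crops included, and the job is handed in when it is done.

Besides the shell and the picture viewer there is one more tool, called after "Request:" as a command line: name --argument value ..., lists and objects as JSON in quotes. apply_moves: Moves the arm, as the interface text tells. Its arguments: {"type":"object","properties":{"targets":{"type":"string"},"force":{"type":"number"}},"required":["targets"]}

```bash
mkdir -p pics; python3 - <<'E'
from cell import *
import cv2,numpy as np
for n in("scene","side"):
    d=get_image(n);cv2.imwrite(f"pics/{n}0.png",d["img"]);print(n,d["fx"],d["fy"],d["cx"],d["cy"],np.round(d["T"],4).tolist())
s=sense();print({k:np.round(v,3).tolist() for k,v in s.items()})
E
```

```text
scene 476.91968565362254 476.91968565362254 283.69827049224347 221.69936195470942 [[0.4689, 0.5091, -0.7218, 1.2576], [0.8831, -0.2532, 0.3951, -0.3557], [0.0183, -0.8226, -0.5683, 0.6034], [0.0, 0.0, 0.0, 1.0]]
side 452.78448168719484 452.78448168719484 281.6997436255794 207.5543799228191 [[-0.9859, -0.1149, 0.1219, 0.4337], [-0.1674, 0.6532, -0.7384, 0.6847], [0.0052, -0.7484, -0.6632, 0.6894], [0.0, 0.0, 0.0, 1.0]]
{'t': 0.1, 'qpos': [1.057, 0.246, 1.559, 0.0, 1.339, -0.174], 'qd': [0.001, -0.002, -0.003, -0.0, 0.002, 0.002], 'joint_efforts': [-0.0, -43.067, -32.713, -0.0, 0.003, 0.0], 'position': [0.216, 0.612, 0.23], 'ee_rot': [-0.0, 0.169, 0.986, -0.001], 'wrist_force': [0.029, 0.38, 0.039], 'wrist_torque': [0.029, 0.033, 0.041], 'finger_force': 0.0, 'finger_gap': 0.085}
```

View pics/scene0.png

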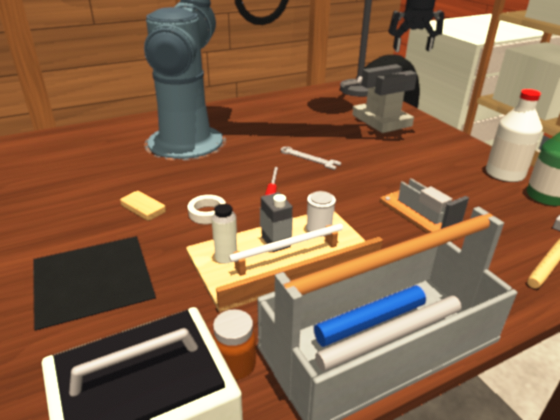

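View pics/side0.png

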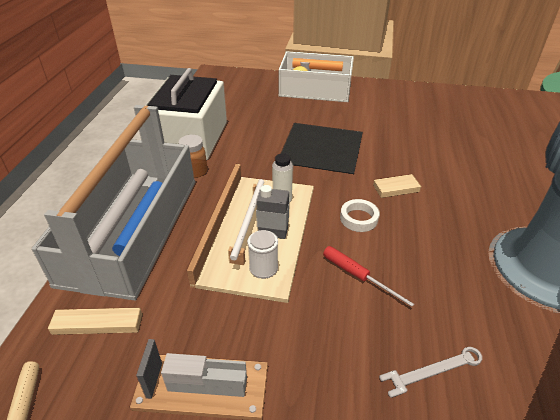

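The scene view shows the spray can (225,235), oil can (277,220) and tin (320,213) in front of the bar. The mat is on the left (-y) and the guide on the right (+y). The side view shows the same things from the other side. I'll enlarge these areas.

```bash
python3 - <<'E'
import cv2
s=cv2.imread("pics/side0.png");c=cv2.imread("pics/scene0.png")
def crop(im,x0,y0,x1,y1,k,n):
    o=cv2.resize(im[y0:y1,x0:x1],None,fx=k,fy=k,interpolation=cv2.INTER_CUBIC)
    for x in range(x0-x0%-20 if x0%20 else x0,x1,20): cv2.putText(o,str(x),((x-x0)*k,8),0,.35,(0,255,255),1);cv2.line(o,((x-x0)*k,10),((x-x0)*k,16),(0,255,255),1)
    for y in range(-(-y0//20)*20,y1,20): cv2.putText(o,str(y),(6,(y-y0)*k+4),0,.35,(0,255,255),1);cv2.line(o,(0,(y-y0)*k),(5,(y-y0)*k),(0,255,255),1)
    cv2.imwrite("pics/"+n,o)
crop(s,180,150,330,300,4,"side_rack.png")
crop(c,185,185,385,305,4,"scene_rack.png")
crop(s,125,335,275,420,5,"side_guide.png")
E
```

```text
(no output)
```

View pics/side_rack.png

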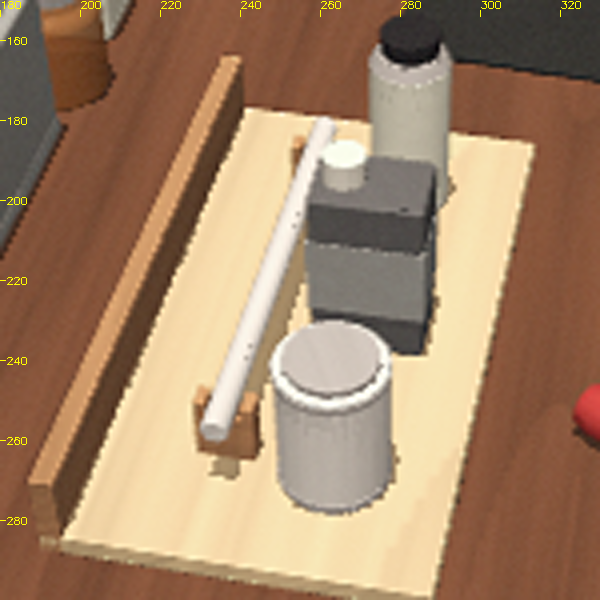

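View pics/scene_rack.png

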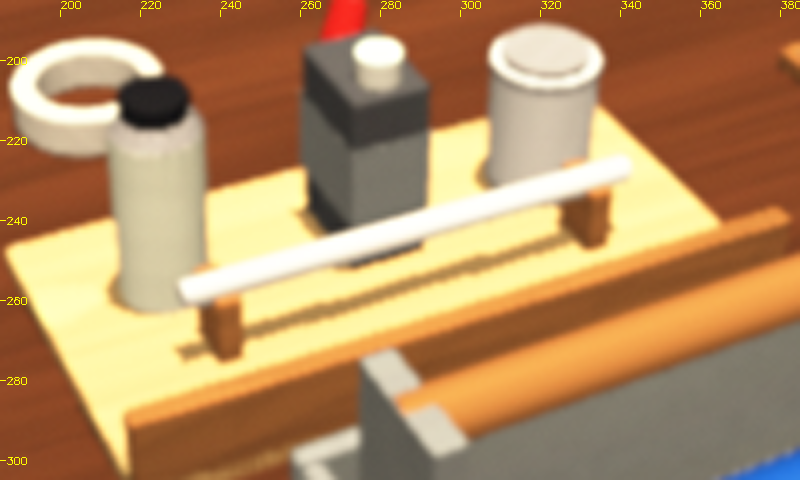

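View pics/side_guide.png

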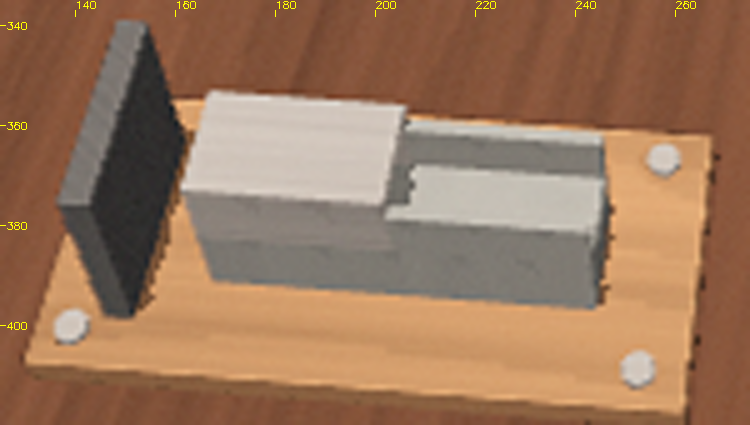

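The crops show the rack corners, bar ends, can tops, and the guide's base corners, tube and stop plate clearly. I'll fit poses to these points.

```bash
cat > h.py <<'E'
import numpy as np
from scipy.optimize import least_squares
C={"scene":(476.9197,283.698,221.699,np.array([[0.4689,0.5091,-0.7218,1.2576],[0.8831,-0.2532,0.3951,-0.3557],[0.0183,-0.8226,-0.5683,0.6034],[0,0,0,1]])),
"side":(452.7845,281.7,207.554,np.array([[-0.9859,-0.1149,0.1219,0.4337],[-0.1674,0.6532,-0.7384,0.6847],[0.0052,-0.7484,-0.6632,0.6894],[0,0,0,1]]))}
def proj(c,p):
    f,cx,cy,T=c if not isinstance(c,str) else C[c]
    q=T[:3,:3].T@(np.array(p)-T[:3,3]);return np.array([cx+f*q[0]/q[2],cy+f*q[1]/q[2]])
def fit(pts,z0=0,yaw=None,x0=(.6,0,0)):
    "pts: (cam,(x,y,z mm body),(u,v)); returns x,y,yaw"
    def w(p,b):
        a=p[2] if yaw is None else yaw;c,s=np.cos(a),np.sin(a);b=np.array(b)/1e3
        return [p[0]+c*b[0]-s*b[1],p[1]+s*b[0]+c*b[1],z0+b[2]]
    F=lambda p:np.concatenate([proj(c,w(p,b))-uv for c,b,uv in pts])
    r=least_squares(F,x0 if yaw is None else x0[:2],loss="soft_l1",f_scale=1.5)
    print(np.round(r.x,4),"res",np.round(F(r.x),1).tolist());return r.x
E
python3 - <<'E'
from h import *
S,A="side","scene"
print("rack");r=fit([(S,(-80,170,12),(288.5,299.2)),(S,(-80,-170,12),(313.2,186.5)),(S,(98,170,12),(195.5,285)),(S,(98,170,50),(192.5,270.7)),(S,(98,-170,50),(240.5,166.7)),(S,(98,-170,12),(240.7,176.7)),
(A,(-80,-170,12),(186.2,247.2)),(A,(-80,170,12),(335,212)),(A,(98,-170,50),(216.2,288)),(A,(98,170,50),(379.5,236.7))])
def loc(p):
    c,s=np.cos(r[2]),np.sin(r[2]);d=np.array(p[:2])-r[:2];print("   in rack mm",np.round(1e3*np.array([c*d[0]+s*d[1],-s*d[0]+c*d[1]]),1),"dyaw",round((p[2]-r[2])if len(p)>2 else 0,3))
print("bar");loc(fit([(A,(0,-120,47),(231.7,258)),(A,(0,120,47),(341.7,226.7)),(S,(0,120,47),(233.7,257)),(S,(0,-120,47),(261,181))]))
print("tin");loc(fit([(S,(0,0,92),(262.7,241)),(A,(0,0,92),(321.5,200))],yaw=0))
print("spray");loc(fit([(S,(0,0,127),(282.7,158)),(A,(0,0,127),(223.5,208))],yaw=0))
print("oil");loc(fit([(S,(-30,-21.5,112),(289.2,190.7)),(S,(-30,21.5,112),(287.5,204.2)),(S,(30,21.5,112),(256.5,201.5)),(S,(-30,21.5,12),(285.7,238.2)),(A,(-30,-21.5,112),(260.7,197.5)),(A,(30,21.5,112),(292,206.2)),(A,(30,-21.5,112),(273.2,213.2))]))
print("guide");fit([(S,(0,-45,12),(267.4,362.6)),(S,(0,45,12),(262.2,415.4)),(S,(200,45,12),(130.4,407)),(S,(90,0,68),(203.8,366)),(S,(150,0,68),(164.1,363.2)),(S,(170,0,82),(148.8,357.7))])
print("mat");fit([(A,(-100,-100,4),(33,272)),(A,(-100,100,4),(141,240)),(A,(100,100,4),(153,296)),(A,(100,-100,4),(36,320)),(S,(100,-100,4),(288,125)),(S,(-100,-100,4),(363,132)),(S,(-100,100,4),(358,170)),(S,(100,100,4),(279,161))],x0=(.6,-.3,0))
from cell import sense
print(sense()["position"])
E
```

```text
rack
[ 0.5814  0.0072 -0.022 ] res [-1.0, 0.0, -0.1, -1.1, -0.6, -0.6, -0.1, 0.6, -0.5, -2.8, 0.2, -0.2, 0.7, -0.5, -3.9, -4.3, 0.0, -1.2, 0.3, -0.6]
bar
[ 0.6157  0.0082 -0.0197] res [-0.6, 0.6, -0.3, -0.3, -0.4, 1.2, 0.1, 0.3]
   in rack mm [34.3  1.8] dyaw 0.002
tin
[0.5635 0.1127] res [-0.2, -1.7, 0.7, -3.3]
   in rack mm [-20.2 105.1] dyaw 0
spray
[ 0.5626 -0.1014] res [-0.3, -0.6, 0.1, -0.7]
   in rack mm [ -16.4 -108.9] dyaw 0
oil
[0.5634 0.0065 0.0129] res [0.3, -1.3, -1.2, -1.0, -0.5, -1.5, 0.0, 1.1, -1.4, -1.5, 1.5, -0.9, 0.3, -2.3]
   in rack mm [-18.  -1.] dyaw 0.035
guide
[0.5128 0.3519 0.1029] res [0.3, -1.3, 0.1, 1.5, -0.7, 0.8, 0.1, -0.5, -0.1, -0.2, 0.2, -0.5]
mat
[ 0.494  -0.3452 -0.0614] res [-0.2, -13.9, -4.4, -5.4, 4.1, -0.9, -0.5, 8.5, 5.7, -2.6, -0.0, -0.8, -2.8, 2.9, -1.5, 0.9]
[0.21639628 0.61239056 0.23030749]
```

```bash
cat >> h.py <<'E'
def bp(c,uv,z):
    f,cx,cy,T=C[c] if isinstance(c,str) else c
    d=T[:3,:3]@np.array([(uv[0]-cx)/f,(uv[1]-cy)/f,1]);o=T[:3,3];return o+d*(z-o[2])/d[2]
E
python3 - <<'E'
from h import *
import cv2
for c,L in(("scene",[(33,272),(141,240),(153,296),(36,320)]),("side",[(288,125),(363,132),(358,170),(279,161)])):
    P=np.array([bp(c,p,.004)for p in L]);print(c,np.round(P[:,:2],3).tolist(),np.round(np.linalg.norm(P-np.roll(P,-1,0),axis=1),3))
    im=cv2.imread(f"pics/{c}0.png");m=(im.max(2)<45).astype(np.uint8)
    n,l,s,_=cv2.connectedComponentsWithStats(m)
    u,v=(90,280) if c=="scene" else (330,150)
    k=l[v,u];cs=cv2.findContours((l==k).astype(np.uint8),0,2)[0][0];print(s[k],cv2.approxPolyDP(cs,4,True)[:,0].tolist())
E
```

```text
scene [[0.433, -0.442], [0.423, -0.236], [0.599, -0.259], [0.568, -0.449]] [0.207 0.177 0.192 0.135]
[  35  239  119   90 6562] [[135, 239], [136, 248], [127, 240], [83, 254], [36, 260], [36, 328], [153, 297]]
side [[0.602, -0.434], [0.388, -0.434], [0.394, -0.253], [0.597, -0.256]] [0.214 0.182 0.203 0.178]
[     0      0    560    420 234606] [[0, 0], [0, 419], [559, 419], [559, 0]]
```

```bash
cat >> h.py <<'E'
from cell import sense,get_image
def st():
    s=sense();w,x,y,z=s["ee_rot"];th=2*np.arctan2(y,x);return s,s["position"],th   # th: world angle of tool x
def go(x,y,z,ydir=None):
    "total shift in units, after turning so that tool y points along ydir (deg, world)"
    s,p,th=st();t=0
    if ydir is not None:
        t=(np.degrees(th)-90-ydir+90)%180-90;th-=np.radians(t);t/=8
    d=np.array([x,y,z])-p;ex=np.array([np.cos(th),np.sin(th)]);ey=np.array([np.sin(th),-np.cos(th)])
    print("t",s["t"],"turn",round(t,3),"shift",np.round(np.array([d[:2]@ex,d[:2]@ey,-d[2]])/.05,3).tolist())
E
python3 -c "
from h import *
go(.5,0,.45,88.7)"
```

```text
t 0.1 turn -2.271 shift [-5.948, -12.116, -4.394]
```

Request:
apply_moves --targets "85 0 0 -0.4 -0.568;85 0 0 -0.4 -0.568;85 0 0 -0.4 -0.568;85 0 0 -0.4 -0.567;85 -0.372 -0.757 -0.2 0;85 -0.372 -0.757 -0.2 0;85 -0.372 -0.757 -0.2 0;85 -0.372 -0.757 -0.2 0;85 -0.372 -0.757 -0.2 0;85 -0.372 -0.757 -0.2 0;85 -0.372 -0.757 -0.2 0;85 -0.372 -0.757 -0.2 0;85 -0.372 -0.757 -0.2 0;85 -0.372 -0.757 -0.2 0;85 -0.372 -0.757 -0.2 0;85 -0.372 -0.757 -0.2 0;85 -0.372 -0.757 -0.2 0;85 -0.372 -0.757 -0.194 0;85 -0.372 -0.757 0 0;85 -0.368 -0.761 0 0"

```text
t: 2.1
position: [0.5006, -0.0013, 0.451]
ee_rot: [0.0, 0.011, 1.0, 0.0]
wrist_force: [0.9, 0.7, -0.5]
finger_gap: 0.0846
finger_force: 0.0
```

```bash
python3 - <<'E'
from h import *
import cv2
d=get_image("wrist");cv2.imwrite("pics/w1.png",d["img"]);print(d["fx"],d["cx"],d["cy"],np.round(d["T"],4).tolist())
np.savez("w1.npz",**d)
s,p,th=st();print(s["t"],p,np.degrees(th))
E
```

```text
303.9405055115469 274.52415913961977 213.92683359208968 [[0.0233, 0.9493, 0.3135, 0.4199], [0.9997, -0.0219, -0.008, 0.0002], [-0.0008, 0.3136, -0.9496, 0.5937], [0.0, 0.0, 0.0, 1.0]]
2.15 [ 0.50222923 -0.00604644  0.4495475 ] 178.3712713474587
```

View pics/w1.png

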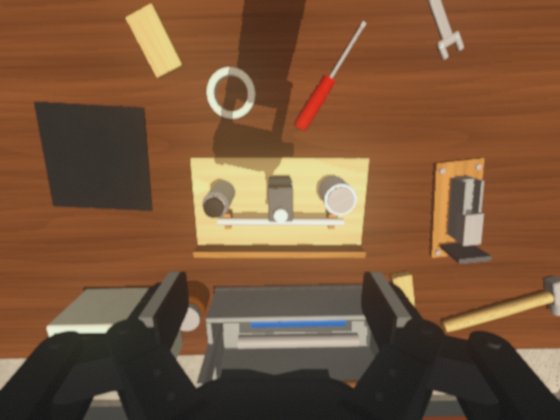

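The wrist view shows everything: mat (36–152, 102–210), rack (192–368, 158–256), guide (432–490, 160–262). I'll enlarge the rack, and take mat and guide corners from this picture too.

```bash
python3 - <<'E'
import cv2
o=cv2.imread("pics/w1.png")
a=cv2.resize(o[150:262,185:375],None,fx=4,fy=4,interpolation=cv2.INTER_CUBIC)
cv2.imwrite("pics/w1r.png",a)
cv2.imwrite("pics/w1g.png",cv2.resize(o[150:270,425:505],None,fx=5,fy=5,interpolation=cv2.INTER_CUBIC))
E
```

```text
(no output)
```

View pics/w1r.png

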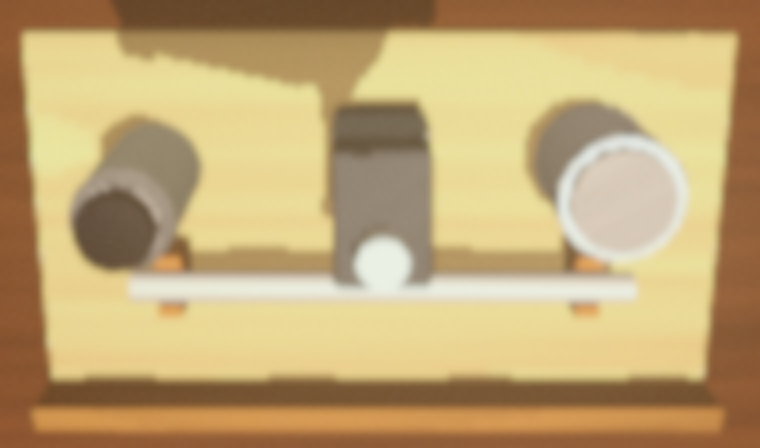

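View pics/w1g.png

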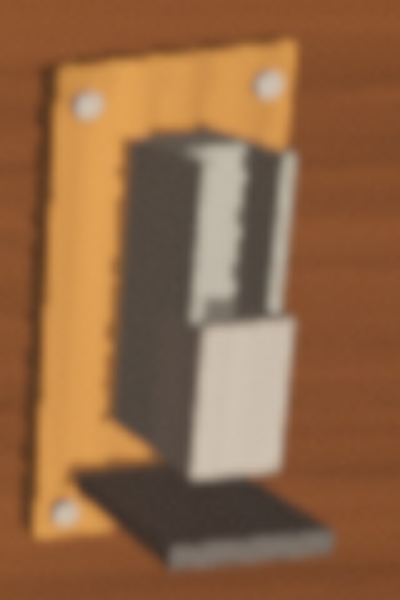

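```bash
cat >> h.py <<'E'
import os
def addw(f,n):
    d=np.load(f);C[n]=(float(d["fx"]),float(d["cx"]),float(d["cy"]),d["T"])
if os.path.exists("w1.npz"): addw("w1.npz","w1")
E
python3 - <<'E'
from h import *
S,A,W="side","scene","w1"
rack=[(S,(-80,170,12),(288.5,299.2)),(S,(-80,-170,12),(313.2,186.5)),(S,(98,170,12),(195.5,285)),(S,(98,170,50),(192.5,270.7)),(S,(98,-170,50),(240.5,166.7)),(S,(98,-170,12),(240.7,176.7)),
(A,(-80,-170,12),(186.2,247.2)),(A,(98,-170,50),(216.2,288)),(A,(98,170,50),(379.5,236.7))]
rw=[(W,(-80,-170,12),(190.5,158)),(W,(-80,170,12),(369.3,158.2)),(W,(98,-170,50),(193.7,252)),(W,(98,170,50),(365.5,251.7))]
def loc(p):
    c,s=np.cos(r[2]),np.sin(r[2]);d=np.array(p[:2])-r[:2];print("   in rack mm",np.round(1e3*np.array([c*d[0]+s*d[1],-s*d[0]+c*d[1]]),1),"dyaw",round((p[2]-r[2])if len(p)>2 else 0,3))
r=fit(rw);r=fit(rack+rw)
bar=[(A,(0,-120,47),(231.7,258)),(A,(0,120,47),(341.7,226.7)),(S,(0,120,47),(233.7,257)),(S,(0,-120,47),(261,181))]
bw=[(W,(0,-120,47),(217.5,222)),(W,(0,120,47),(344,222))]
print("bar");loc(fit(bw));loc(fit(bar+bw))
print("tin");loc(fit([(W,(0,0,92),(340.5,199.5))],yaw=0));loc(fit([(S,(0,0,92),(262.7,241)),(A,(0,0,92),(321.5,200)),(W,(0,0,92),(340.5,199.5))],yaw=0))
print("spray");loc(fit([(W,(0,0,127),(213.7,207))],yaw=0));loc(fit([(S,(0,0,127),(282.7,158)),(A,(0,0,127),(223.5,208)),(W,(0,0,127),(213.7,207))],yaw=0))
oil=[(S,(-30,-21.5,112),(289.2,190.7)),(S,(-30,21.5,112),(287.5,204.2)),(S,(30,21.5,112),(256.5,201.5)),(S,(-30,21.5,12),(285.7,238.2)),(A,(-30,-21.5,112),(260.7,197.5)),(A,(30,21.5,112),(292,206.2)),(A,(30,-21.5,112),(273.2,213.2))]
ow=[(W,(-30,-21.5,112),(268.2,187.5)),(W,(-30,21.5,112),(292.5,187.5)),(W,(30,-21.5,112),(268.2,220.7)),(W,(30,21.5,112),(293,220.5))]
print("oil");loc(fit(ow));loc(fit(oil+ow))
g=[(S,(0,-45,12),(267.4,362.6)),(S,(0,45,12),(262.2,415.4)),(S,(200,45,12),(130.4,407)),(S,(90,0,68),(203.8,366)),(S,(150,0,68),(164.1,363.2)),(S,(170,0,82),(148.8,357.7))]
gw=[(W,(0,-45,12),(436.4,163.2)),(W,(0,45,12),(484.6,158)),(W,(200,-45,12),(432,257)),(W,(90,0,68),(474.4,214)),(W,(150,0,68),(471.8,245.2))]
print("guide");fit(gw);fit(g+gw)
print("mat");fit([(W,(-100,-100,4),(36,102)),(W,(-100,100,4),(146,107)),(W,(100,100,4),(152,210)),(W,(100,-100,4),(53,205))],x0=(.5,-.35,0))
E
```

```text
[ 0.5803  0.0062 -0.0232] res [-0.1, 0.0, 0.0, -0.1, -0.6, -0.0, 0.7, 0.3]
[ 0.5808  0.0066 -0.0207] res [-0.5, -0.2, 0.1, -1.2, -0.1, -0.7, 0.4, 0.5, -0.3, -2.9, 0.3, -0.3, 0.3, -0.6, -0.3, -1.2, -0.1, -0.7, 0.1, 0.5, 0.2, -0.1, -0.1, 0.4, 1.1, 0.3]
bar
[ 0.6168  0.0071 -0.023 ] res [0.4, -0.0, -0.4, -0.0]
   in rack mm [36.   1.2] dyaw -0.002
[ 0.6163  0.0076 -0.0211] res [-0.9, 0.8, -0.3, -0.0, -0.7, 0.9, -0.0, 0.1, 0.7, -0.2, -0.2, -0.4]
   in rack mm [35.4  1.7] dyaw -0.0
tin
[0.5621 0.1095] res [-0.0, -0.0]
   in rack mm [-20.8 102.4] dyaw 0
[0.5633 0.1108] res [0.1, -2.4, -0.1, -3.2, 0.8, 0.7]
   in rack mm [-19.6 103.8] dyaw 0
spray
[ 0.56  -0.101] res [-0.0, -0.0]
   in rack mm [ -18.6 -108.1] dyaw 0
[ 0.5612 -0.101 ] res [0.4, -0.4, -0.0, -1.1, 0.1, 0.7]
   in rack mm [ -17.4 -108. ] dyaw 0
oil
[ 0.5626  0.0064 -0.0126] res [-1.1, -0.7, 1.2, -1.0, -0.4, 1.0, 0.3, 0.9]
   in rack mm [-18.2  -0.6] dyaw 0.008
[ 0.563   0.0065 -0.0025] res [0.6, -1.2, -1.2, -0.9, -0.4, -1.7, 0.0, 1.2, -1.4, -1.8, 1.2, -0.9, -0.1, -2.4, -1.2, -0.3, 1.0, -0.9, -0.2, 1.3, 0.6, 1.0]
   in rack mm [-17.8  -0.5] dyaw 0.018
guide
[0.5131 0.3517 0.0929] res [0.1, 0.1, -0.1, -0.2, -0.2, 0.4, 0.2, 0.4, -0.0, -0.8]
[0.513  0.3517 0.1001] res [0.3, -1.4, -0.1, 1.4, -0.7, 0.3, 0.1, -0.7, -0.0, -0.6, 0.3, -0.9, 0.1, 0.2, -0.0, -0.4, 0.5, 0.4, 0.6, 0.3, 0.6, -0.9]
mat
[ 0.4947 -0.3438 -0.0846] res [-0.8, -1.9, -0.3, 0.3, 0.7, 1.1, 0.5, 0.3]
```

```bash
python3 -c "
from h import *
go(.561,-.101,.20,89.5)"
```

```text
t 2.15 turn -0.141 shift [-1.192, -1.889, 4.991]
```

Request:
apply_moves --targets "85 -0.2 -0.3 0.6 -0.141;85 -0.2 -0.3 0.6 0;85 -0.2 -0.3 0.6 0;85 -0.2 -0.3 0.6 0;85 -0.2 -0.3 0.6 0;85 -0.192 -0.389 0.6 0;85 0 0 0.6 0;85 0 0 0.5 0;85 0 0 0.29 0;85 0 0 0 0;85 0 0 0 0"

```text
t: 3.25
position: [0.5597, -0.0944, 0.2024]
ee_rot: [0.001, 0.001, 1.0, -0.0]
wrist_force: [-0.2, -0.3, -0.6]
finger_gap: 0.085
finger_force: 0.0
```

```bash
python3 -c "
from h import *
go(.561,-.101,.068,89.5)
s,p,t=st();print(p)"
```

```text
t 3.25 turn 0.042 shift [-0.028, -0.132, 2.688]
[ 0.55966894 -0.0943925   0.20238016]
```

Request:
apply_moves --targets "85 -0.028 -0.132 0.4 0;85 0 0 0.4 0;85 0 0 0.2 0;85 0 0 0 0;85 0 0 0 0"

```text
t: 3.75
position: [0.5614, -0.1011, 0.1529]
ee_rot: [0.001, 0.001, 1.0, -0.0]
wrist_force: [0.5, 0.0, 0.3]
finger_gap: 0.0848
finger_force: 0.0
```

Request:
apply_moves --targets "85 0 0 0 0"

```text
t: 3.85
position: [0.5616, -0.1012, 0.1532]
ee_rot: [0.001, 0.001, 1.0, -0.001]
wrist_force: [-0.4, -0.4, -0.2]
finger_gap: 0.0848
finger_force: 0.0
```

Request:
apply_moves --targets "85 0 0 0 0"

```text
t: 3.95
position: [0.5613, -0.1012, 0.1527]
ee_rot: [0.001, 0.001, 1.0, -0.0]
wrist_force: [-0.3, -0.2, -0.5]
finger_gap: 0.0846
finger_force: 0.0
```

Request:
apply_moves --targets "85 0 0 0.5 0;85 0 0 0.5 0;85 0 0 0.5 0;85 0 0 0.194 0;85 0 0 0 0;60 0 0 0 0;50 0 0 0 0;40 0 0 0 0;35 0 0 0 0;35 0 0 0 0;35 0 0 0 0;35 0 0 0 0" --force 40

```text
t: 5.15
position: [0.5617, -0.1015, 0.0684]
ee_rot: [0.001, 0.002, 1.0, -0.001]
wrist_force: [-0.7, -0.0, 5.8]
finger_gap: 0.0441
finger_force: 40.4
```

```bash
python3 -c "
from h import *
R=lambda u,v:np.array([.495+np.cos(-.085)*u-np.sin(-.085)*v,-.344+np.sin(-.085)*u+np.cos(-.085)*v])
for n,u,v in(('spray',-52,-50),('oil',52,-50),('tin',0,58)): print(n,R(u/1e3,v/1e3))
a=R(-.052,-.05);go(a[0],a[1],.1,89.5)"
```

```text
spray [ 0.43894285 -0.3894048 ]
oil [ 0.54256738 -0.39823416]
tin [ 0.49992407 -0.2862094 ]
t 5.15 turn 0.041 shift [2.405, -5.779, -0.632]
```

Request:
apply_moves --targets "35 0 0 -0.2 0;35 0 0 -0.5 0;35 0 0 -0.5 0;35 0 0 -0.4 0;35 0.1 -0.25 0 0;35 0.2 -0.48 0 0;35 0.25 -0.6 0 0;35 0.25 -0.6 0 0;35 0.25 -0.6 0 0;35 0.25 -0.6 0 0;35 0.25 -0.6 0 0;35 0.25 -0.6 0 0;35 0.25 -0.6 0 0;35 0.2 -0.48 0 0;35 0.1 -0.25 0 0;35 0.055 -0.119 0 0;35 0 0 0.3 0;35 0 0 0.5 0;35 0 0 0.5 0;35 0 0 0 0"

```text
t: 7.15
position: [0.4375, -0.3851, 0.0764]
ee_rot: [-0.003, 0.001, 1.0, 0.004]
wrist_force: [-1.2, 1.1, -3.9]
finger_gap: 0.0444
finger_force: 41.8
```

Request:
apply_moves --targets "35 0 0 0.2 0;35 0 0 0.15 0;35 0 0 0.08 0;35 0 0 0 0;35 0 0 0 0"

```text
t: 7.65
position: [0.4398, -0.3899, 0.0608]
ee_rot: [0.0, 0.002, 1.0, -0.0]
wrist_force: [-1.2, -0.4, -3.2]
finger_gap: 0.0442
finger_force: 41.9
```

Request:
apply_moves --targets "35 0 0 0.02 0;35 0 0 0 0;50 0 0 0 0;60 0 0 0 0;75 0 0 0 0;75 0 0 0 0;75 0 0 0 0;75 0 0 -0.3 0;75 0 0 -0.5 0;75 0 0 -0.5 0;75 0 0 -0.5 0;75 0 0 -0.2 0;75 0 0 0 0"

```text
t: 8.95
position: [0.4403, -0.3906, 0.1617]
ee_rot: [0.001, 0.001, 1.0, -0.002]
wrist_force: [-0.3, 0.6, -0.1]
finger_gap: 0.075
finger_force: 0.0
```

```bash
python3 -c "
from h import *
go(.563,.0065,.158,89.5)"
```

```text
t 8.95 turn 0.041 shift [-2.385, 7.962, 0.075]
```

Request:
apply_moves --targets "75 -0.1 0.3 -0.2 0.041;75 -0.17 0.56 0 0;75 -0.18 0.6 0 0;75 -0.18 0.6 0 0;75 -0.18 0.6 0 0;75 -0.18 0.6 0 0;75 -0.18 0.6 0 0;75 -0.18 0.6 0 0;75 -0.18 0.6 0 0;75 -0.18 0.6 0 0;75 -0.18 0.6 0 0;75 -0.18 0.6 0 0;75 -0.17 0.6 0 0;75 -0.15 0.5 0 0;75 -0.1 0.3 0 0;75 -0.075 0.302 0.275 0;75 0 0 0 0;75 0 0 0 0;75 0 0 0 0"

```text
t: 10.85
position: [0.5712, 0.0367, 0.1553]
ee_rot: [-0.0, 0.005, 1.0, -0.0]
wrist_force: [0.1, 1.1, 0.3]
finger_gap: 0.0747
finger_force: 0.0
```

```bash
python3 -c "
from h import *
go(.563,.0065,.068,89.5)"
```

```text
t 10.85 turn -0.008 shift [0.159, -0.605, 1.746]
```

Request:
apply_moves --targets "75 0.08 -0.3 0 0;75 0.079 -0.305 0 0;75 0 0 0 0;75 0 0 0 0;75 0 0 0 0"

```text
t: 11.35
position: [0.5632, 0.007, 0.1557]
ee_rot: [0.0, 0.005, 1.0, 0.0]
wrist_force: [-0.5, 0.5, 0.0]
finger_gap: 0.0749
finger_force: 0.0
```

```bash
python3 -c "
from h import *
go(.563,.0065,.068,89.5)"
```

```text
t 11.35 turn -0.004 shift [0.004, -0.01, 1.754]
```

Request:
apply_moves --targets "75 0 -0.01 0.5 0;75 0 0 0.5 0;75 0 0 0.5 0;75 0 0 0.254 0;75 0 0 0 0;60 0 0 0 0;50 0 0 0 0;40 0 0 0 0;35 0 0 0 0;35 0 0 0 0;35 0 0 0 0;35 0 0 0 0" --force 40

```text
t: 12.55
position: [0.5645, 0.0065, 0.0695]
ee_rot: [0.001, 0.004, 1.0, -0.0]
wrist_force: [-1.1, 0.7, 7.3]
finger_gap: 0.0418
finger_force: 42.1
```

```bash
python3 -c "
from h import *
go(.5425,-.398,.06,89.5)"
```

```text
t 12.55 turn -0.0 shift [0.369, -8.094, 0.19]
```

Request:
apply_moves --targets "35 0 0 -0.3 0;35 0 0 -0.5 0;35 0 0 -0.4 0;35 0.03 -0.3 0 0;35 0.03 -0.5 0 0;35 0.03 -0.65 0 0;35 0.03 -0.65 0 0;35 0.03 -0.65 0 0;35 0.03 -0.65 0 0;35 0.03 -0.65 0 0;35 0.03 -0.65 0 0;35 0.03 -0.65 0 0;35 0.03 -0.65 0 0;35 0.03 -0.65 0 0;35 0.03 -0.65 0 0;35 0.009 -0.5 0 0;35 0 -0.294 0 0;35 0 0 0 0;35 0 0 0 0;35 0 0 0 0"

```text
t: 14.55
position: [0.5411, -0.3963, 0.1274]
ee_rot: [-0.0, 0.004, 1.0, 0.001]
wrist_force: [0.7, 0.8, -2.3]
finger_gap: 0.0418
finger_force: 41.3
```

Request:
apply_moves --targets "35 0 0 0.3 0;35 0 0 0.4 0;35 0 0 0.35 0;35 0 0 0.2 0;35 0 0 0.1 0;35 0 0 0 0;35 0 0 0 0"

```text
t: 15.25
position: [0.5415, -0.3976, 0.0614]
ee_rot: [-0.0, 0.004, 1.0, 0.0]
wrist_force: [-2.4, 2.7, 5.0]
finger_gap: 0.0417
finger_force: 42.3
```

Seated (force upward). Release and rise.

Request:
apply_moves --targets "50 0 0 0 0;60 0 0 0 0;75 0 0 0 0;75 0 0 0 0;75 0 0 0 0;75 0 0 -0.3 0;75 0 0 -0.5 0;75 0 0 -0.5 0;75 0 0 -0.5 0;75 0 0 -0.2 0;75 0 0 0 0"

```text
t: 16.35
position: [0.5421, -0.3987, 0.1632]
ee_rot: [0.002, 0.004, 1.0, -0.002]
wrist_force: [0.2, 0.7, 0.3]
finger_gap: 0.0751
finger_force: 0.0
```

```bash
python3 -c "
from h import *
go(.563,.1105,.12,89.5)"
```

```text
t 16.35 turn 0.0 shift [-0.329, 10.188, 0.863]
```

Request:
apply_moves --targets "85 -0.02 0.3 0 0;85 -0.02 0.5 0 0;85 -0.02 0.65 0 0;85 -0.02 0.65 0 0;85 -0.02 0.65 0 0;85 -0.02 0.65 0 0;85 -0.02 0.65 0 0;85 -0.02 0.65 0 0;85 -0.02 0.65 0 0;85 -0.02 0.65 0 0;85 -0.02 0.65 0 0;85 -0.02 0.65 0 0;85 -0.02 0.65 0 0;85 -0.02 0.65 0 0;85 -0.02 0.65 0 0;85 -0.02 0.5 0 0;85 -0.009 0.3 0 0;85 0 0.138 0 0;85 0 0 0.4 0;85 0 0 0.463 0"

```text
t: 18.35
position: [0.5626, 0.1113, 0.1172]
ee_rot: [0.001, 0.004, 1.0, -0.0]
wrist_force: [-0.8, -0.3, -0.1]
finger_gap: 0.0848
finger_force: 0.0
```

Request:
apply_moves --targets "85 0 0 0 0;85 0 0 0 0"

```text
t: 18.55
position: [0.5617, 0.111, 0.1168]
ee_rot: [-0.001, 0.005, 1.0, -0.0]
wrist_force: [1.1, 0.2, 0.1]
finger_gap: 0.0852
finger_force: 0.0
```

```bash
python3 -c "
from h import *
go(.563,.1105,.045,89.5)"
```

```text
t 18.55 turn -0.006 shift [-0.027, -0.009, 1.436]
```

Request:
apply_moves --targets "85 -0.02 0 0.5 0;85 0 0 0.5 0;85 0 0 0.436 0;85 0 0 0 0;85 0 0 0 0;70 0 0 0 0;60 0 0 0 0;50 0 0 0 0;45 0 0 0 0;45 0 0 0 0;45 0 0 0 0;45 0 0 0 0" --force 40

```text
t: 19.75
position: [0.5644, 0.1113, 0.0472]
ee_rot: [0.001, 0.004, 1.0, -0.0]
wrist_force: [-1.9, -1.3, 5.7]
finger_gap: 0.0554
finger_force: 42.6
```

```bash
python3 -c "
from h import *
go(.5,-.286,.045,89.5)"
```

```text
t 19.75 turn 0.0 shift [1.218, -7.958, 0.045]
```

Request:
apply_moves --targets "45 0 0 -0.3 0;45 0 0 -0.5 0;45 0 0 -0.4 0;45 0.087 -0.3 0 0;45 0.087 -0.5 0 0;45 0.087 -0.65 0 0;45 0.087 -0.65 0 0;45 0.087 -0.65 0 0;45 0.087 -0.65 0 0;45 0.087 -0.65 0 0;45 0.087 -0.65 0 0;45 0.087 -0.65 0 0;45 0.087 -0.65 0 0;45 0.087 -0.65 0 0;45 0.087 -0.65 0 0;45 0.087 -0.4 0 0;45 0.087 -0.258 0 0;45 0 0 0 0;45 0 0 0 0;45 0 0 0 0"

```text
t: 21.75
position: [0.4985, -0.2847, 0.105]
ee_rot: [-0.0, 0.004, 1.0, 0.0]
wrist_force: [0.9, 0.2, -3.5]
finger_gap: 0.0554
finger_force: 43.9
```

Request:
apply_moves --targets "45 0 0 0.3 0;45 0 0 0.4 0;45 0 0 0.35 0;45 0 0 0.2 0;45 0 0 0.1 0;45 0 0 0 0;45 0 0 0 0"

```text
t: 22.45
position: [0.4991, -0.2853, 0.0392]
ee_rot: [-0.0, 0.004, 1.0, 0.001]
wrist_force: [-3.8, 4.6, 6.3]
finger_gap: 0.0551
finger_force: 45.1
```

Request:
apply_moves --targets "60 0 0 0 0;70 0 0 0 0;85 0 0 0 0;85 0 0 0 0;85 0 0 0 0;85 0 0 -0.3 0;85 0 0 -0.5 0;85 0 0 -0.5 0;85 0 0 -0.5 0;85 0 0 -0.5 0;60 0 0 0 0.81;60 0 0 0 0.81;60 0 0 0 0.81;60 0 0 0 0.81;60 0 0 0 0.81;60 0 0 0 0.81;60 0 0 0 0.81;60 0 0 0 0.81;60 0 0 0 0.81;60 0 0 0 0.81"

```text
t: 24.45
position: [0.4989, -0.2861, 0.1542]
ee_rot: [0.001, 0.541, 0.841, -0.0]
wrist_force: [-0.2, 0.5, 0.1]
finger_gap: 0.0602
finger_force: 0.0
```

Request:
apply_moves --targets "60 0 0 0 0.81;60 0 0 0 0.81;60 0 0 0 0.81;60 0 0 0 0.81;50 0 0 0 0;50 0 0 0 0"

```text
t: 25.05
position: [0.4988, -0.286, 0.1537]
ee_rot: [0.0, 0.714, 0.7, 0.0]
wrist_force: [-0.5, 0.1, -0.0]
finger_gap: 0.05
finger_force: 0.0
```

```bash
python3 -c "
from h import *
go(.6178,.0674,.10,-1.2)
import cv2
d=get_image('scene');e=get_image('side')
a=cv2.resize(d['img'][180:330,20:400],None,fx=2,fy=2);b=cv2.resize(e['img'][100:300,180:400],None,fx=1,fy=1)
cv2.imwrite('pics/m1.png',a)
"
```

```text
t 25.05 turn 0.014 shift [7.117, 2.231, 1.073]
```

View pics/m1.png

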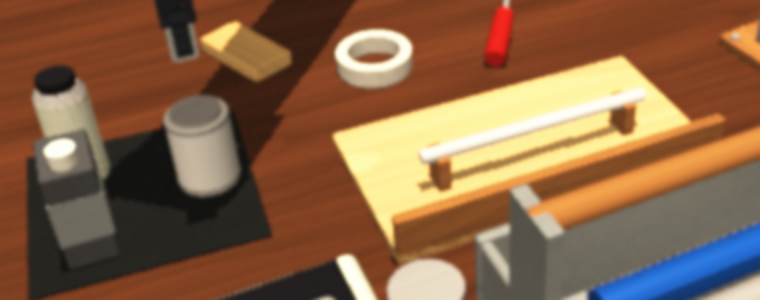

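All three containers stand on the mat: spray can at (70,120), oil can at (75,200), tin at (200,145). The bar is still in its saddles.

Request:
apply_moves --targets "50 0.4 0.2 0 0.014;50 0.6 0.2 0 0;50 0.65 0.2 0 0;50 0.65 0.2 0 0;50 0.65 0.2 0 0;50 0.65 0.2 0 0;50 0.65 0.2 0 0;50 0.65 0.2 0 0;50 0.65 0.2 0 0;50 0.65 0.2 0 0;50 0.5 0.2 0 0;50 0.3 0.031 0 0;50 0.117 0 0 0;50 0 0 0.4 0;50 0 0 0.4 0;50 0 0 0.27 0;50 0 0 0 0;50 0 0 0 0;50 0 0 0 0"

```text
t: 27.05
position: [0.6193, 0.0669, 0.1007]
ee_rot: [0.001, 0.715, 0.699, 0.001]
wrist_force: [0.6, -0.3, 0.2]
finger_gap: 0.0501
finger_force: 0.0
```

```bash
python3 - <<'E'
from h import *
import cv2
go(.6178,.0674,.028,-1.2)
d=get_image("wrist");np.savez("w2.npz",**d)
T=(d["fx"],d["cx"],d["cy"],d["T"])
for b in [(.6178-.0013,.0674),]:
  for y in(-.06,0,.06,.12): print(y,proj(T,(.6165-.0215*-y*-1*-1 if 0 else .6165+.0215*y,.0074+y,.047)))
cv2.imwrite("pics/w2.png",d["img"])
E
```

```text
t 27.05 turn -0.019 shift [0.009, -0.03, 1.454]
-0.06 [273.17513806 370.02309899]
0 [272.87790886 307.61314785]
0.06 [272.52764835 234.06808137]
0.12 [272.10877371 146.11593687]
```

View pics/w2.png

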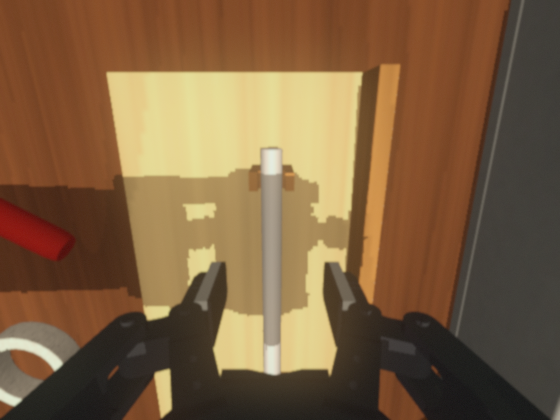

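The bar lies at column 272 between the fingers, with its far end at row 148, as predicted. I'll descend and grip.

Request:
apply_moves --targets "50 0 -0.03 0.4 0;50 0 0 0.4 0;50 0 0 0.4 0;50 0 0 0.25 0;50 0 0 0 0;30 0 0 0 0;15 0 0 0 0;5 0 0 0 0;5 0 0 0 0;5 0 0 0 0;5 0 0 0 0;5 0 0 0 0" --force 60

```text
t: 28.3
position: [0.618, 0.0673, 0.0284]
ee_rot: [0.001, 0.715, 0.699, 0.001]
wrist_force: [-1.5, 0.9, 4.9]
finger_gap: 0.0123
finger_force: 58.6
```

Request:
apply_moves --targets "5 0 0 -0.2 0;5 0 0 -0.4 0;5 0 0 -0.5 0;5 0 0 -0.5 0;5 0 0 -0.4 0;5 0 0 0 0;5 0 0 0 0"

```text
t: 29.0
position: [0.6167, 0.0673, 0.1267]
ee_rot: [0.0, 0.715, 0.699, 0.0]
wrist_force: [0.0, -0.8, -1.6]
finger_gap: 0.0121
finger_force: 58.5
```

```bash
python3 - <<'E'
from h import *
g=lambda x:(.513+np.cos(.098)*x,.3517+np.sin(.098)*x)
a=g(-.165);go(a[0],a[1],.128,95.6);go(a[0],a[1],.128)
E
```

```text
t 29.0 turn 10.383 shift [-4.81, -5.862, -0.025]
t 29.0 turn 0 shift [5.238, -5.482, -0.025]
```

Request:
apply_moves --targets "5 0.2 -0.22 0 0;5 0.35 -0.37 0 0;5 0.45 -0.47 0 0;5 0.45 -0.47 0 0;5 0.45 -0.47 0 0;5 0.45 -0.47 0 0;5 0.45 -0.47 0 0;5 0.45 -0.47 0 0;5 0.45 -0.47 0 0;5 0.45 -0.47 0 0;5 0.45 -0.47 0 0;5 0.4 -0.42 0 0;5 0.238 -0.242 0 0;5 0 0 0 -0.4;5 0 0 0 -0.8;5 0 0 0 -0.8;5 0 0 0 -0.8;5 0 0 0 -0.8;5 0 0 0 -0.8;5 0 0 0 -0.8"

```text
t: 31.0
position: [0.347, 0.335, 0.1251]
ee_rot: [-0.001, 0.418, 0.908, -0.001]
wrist_force: [0.1, 0.6, -0.7]
finger_gap: 0.0121
finger_force: 58.6
```

Request:
apply_moves --targets "5 0 0 0 -0.8;5 0 0 0 -0.8;5 0 0 0 -0.8;5 0 0 0 -0.8;5 0 0 0 -0.8;5 0 0 0 -0.8;5 0 0 0 -0.8;5 0 0 0 -0.8;5 0 0 0 -0.5;5 0 0 0 -0.02;5 0 0 0 0;5 0 0 0 0;5 0 0 0 0"

```text
t: 32.3
position: [0.3487, 0.3355, 0.1266]
ee_rot: [-0.0, -0.049, 0.999, -0.0]
wrist_force: [-0.3, 0.1, -0.1]
finger_gap: 0.0118
finger_force: 58.5
```

```bash
python3 - <<'E'
from h import *
g=lambda x:(.513+np.cos(.098)*x,.3517+np.sin(.098)*x)
a=g(-.165);go(a[0],a[1],.031,95.6)
E
```

```text
t 32.3 turn -0.001 shift [-0.001, 0.002, 1.912]
```

Request:
apply_moves --targets "5 0 0 0.3 0;5 0 0 0.4 0;5 0 0 0.4 0;5 0 0 0.4 0;5 0 0 0.25 0;5 0 0 0.12 0;5 0 0 0 0;5 0 0 0 0;5 0 0 0 0"

```text
t: 33.2
position: [0.3498, 0.336, 0.0344]
ee_rot: [0.001, -0.049, 0.999, 0.0]
wrist_force: [-1.2, -0.8, -0.7]
finger_gap: 0.012
finger_force: 58.5
```

```bash
python3 - <<'E'
from h import *
import cv2
s,p,t=st();print(p,np.degrees(t))
d=get_image("wrist");np.savez("w3.npz",**d)
e=get_image("side")
o=np.hstack([cv2.resize(d["img"],(400,300)),cv2.resize(e["img"][320:420,125:258],(400,300),interpolation=cv2.INTER_CUBIC)])
cv2.imwrite("pics/g1.png",np.vstack([o,np.hstack([cv2.resize(d["img"][20:245,180:360],(320,300*320*225//180//320),interpolation=cv2.INTER_CUBIC)[:300],np.zeros((300,480,3),np.uint8)])]))
T=(d["fx"],d["cx"],d["cy"],d["T"]);g=lambda x,y,z:(.513+np.cos(.098)*x-np.sin(.098)*y,.3517+np.sin(.098)*x+np.cos(.098)*y,z)
for x,y,z in((15,0,52),(30,12,60),(30,-12,60),(30,0,40),(90,0,60),(150,0,68),(170,0,82)): print(x,y,z,proj(T,g(x/1e3,y/1e3,z/1e3)).round(1),proj("side",g(x/1e3,y/1e3,z/1e3)).round(1))
E
```

```text
[0.34975471 0.33598189 0.03435081] 185.62590631626844
15 0 52 [274.7 528.6] [254.5 374. ]
30 12 60 [293.2 558.9] [243.3 378.2]
30 -12 60 [256.2 558.9] [245.4 363.2]
30 0 40 [274.7 519.8] [245.  377.3]
90 0 60 [274.7 608.8] [204.5 367.9]
150 0 68 [274.7 668.6] [164.1 362.4]
170 0 82 [274.7 715.2] [149.1 356.5]
```

View pics/g1.png

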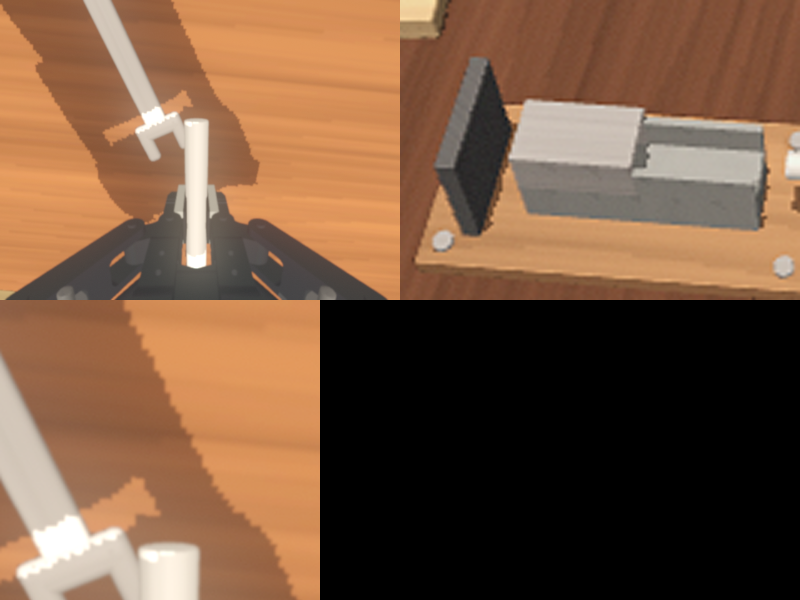

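The side crop shows the bar tip at pixel (254,375), against a prediction of (254.5,374), so it is lined up. Feeding into the trough first.

Request:
apply_moves --targets "5 -0.1 0 0 0;5 -0.2 0 0 0;5 -0.2 0 0 0;5 -0.2 0 0 0;5 -0.2 0 0 0;5 -0.2 0 0 0;5 -0.2 0 0 0;5 -0.1 0 0 0;5 0 0 0 0;5 0 0 0 0"

```text
t: 34.3
position: [0.4184, 0.3423, 0.0332]
ee_rot: [-0.0, -0.049, 0.999, -0.0]
wrist_force: [0.6, -0.4, -0.5]
finger_gap: 0.0115
finger_force: 58.5
```

```bash
python3 - <<'E'
from h import *
import cv2
g=lambda x:(.513+np.cos(.098)*x,.3517+np.sin(.098)*x)
a=g(-.012);go(a[0],a[1],.033,95.6)
e=get_image("side");w=get_image("wrist")
cv2.imwrite("pics/g2.png",cv2.resize(e["img"][320:420,125:285],(800,500),interpolation=cv2.INTER_CUBIC))
G=lambda x,y,z:(.513+np.cos(.098)*x-np.sin(.098)*y,.3517+np.sin(.098)*x+np.cos(.098)*y,z)
print([((proj("side",G(x/1e3,y/1e3,z/1e3))-(125,320))*5).round() for x,y,z in((85,0,52),(85,0,59),(30,0,59),(-10,0,59))])
E
```

```text
t 34.3 turn 0.004 shift [-1.661, 0.002, 0.004]
[array([417., 254.]), array([414., 242.]), array([597., 255.]), array([731., 264.])]
```

View pics/g2.png

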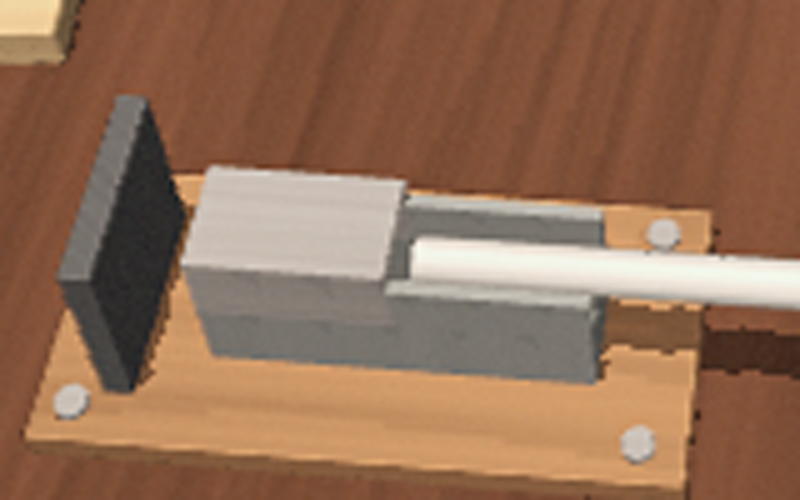

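The tip is in the trough, centred, just short of the tube mouth at (412,260). Feeding on.

Request:
apply_moves --targets "5 -0.1 0 0 0;5 -0.2 0 0 0;5 -0.2 0 0 0;5 -0.2 0 0 0;5 -0.2 0 0 0;5 -0.2 0 0 0;5 -0.2 0 0 0;5 -0.1 0 0 0;5 0 0 0 0;5 0 0 0 0"

```text
t: 35.4
position: [0.4881, 0.3492, 0.0332]
ee_rot: [-0.0, -0.049, 0.999, -0.0]
wrist_force: [-0.0, -0.7, 0.5]
finger_gap: 0.012
finger_force: 58.5
```

Request:
apply_moves --targets "5 -0.06 0 0 0;5 -0.04 0 0 0;5 -0.04 0 0 0;5 -0.04 0 0 0;5 0 0 0 0"

```text
t: 35.9
position: [0.4976, 0.3502, 0.0335]
ee_rot: [0.0, -0.049, 0.999, 0.0]
wrist_force: [0.3, -1.3, 0.2]
finger_gap: 0.012
finger_force: 58.5
```

Request:
apply_moves --targets "5 0 0 0.05 0;5 0 0 0.03 0;5 -0.04 0 0 0;5 -0.03 0 0 0;5 0 0 0 0;5 0 0 0 0"

```text
t: 36.5
position: [0.5009, 0.3505, 0.0294]
ee_rot: [0.0, -0.049, 0.999, 0.0]
wrist_force: [0.4, -0.3, -1.0]
finger_gap: 0.0122
finger_force: 58.5
```

Request:
apply_moves --targets "5 -0.03 0 0 0;5 0 0 0 0"

```text
t: 36.7
position: [0.5025, 0.3506, 0.0295]
ee_rot: [0.0, -0.049, 0.999, 0.0]
wrist_force: [0.3, -0.7, -0.4]
finger_gap: 0.0121
finger_force: 58.5
```

Request:
apply_moves --targets "5 -0.03 0 0 0;5 0 0 0 0"

```text
t: 36.9
position: [0.5028, 0.3506, 0.0289]
ee_rot: [-0.001, -0.049, 0.999, -0.0]
wrist_force: [-4.2, 0.1, 0.1]
finger_gap: 0.0119
finger_force: 58.5
```

Contact with the stop, at the expected place. I'll lower onto the floor and release gently.

Request:
apply_moves --targets "5 -0.02 0 0.01 0;5 0 0 0.01 0;5 0 0 0 0"

```text
t: 37.2
position: [0.5029, 0.3507, 0.0283]
ee_rot: [-0.002, -0.049, 0.999, -0.001]
wrist_force: [-8.8, -1.6, 4.9]
finger_gap: 0.0121
finger_force: 59.1
```

Request:
apply_moves --targets "20 0 0 0 0;30 0 0 0 0;40 0 0 0 0;45 0 0 0 0;45 0 0 0 0;45 0 0 -0.2 0;45 0 0 -0.4 0;45 0 0 -0.5 0;45 0 0 -0.5 0;45 0 0 -0.5 0;45 0 0 -0.5 0;45 0 0 0 0"

```text
t: 38.4
position: [0.5074, 0.3521, 0.1638]
ee_rot: [0.004, -0.049, 0.999, 0.002]
wrist_force: [-0.3, 0.5, 1.4]
finger_gap: 0.0451
finger_force: 0.0
```

```bash
python3 - <<'E'
from h import *
import cv2
e=get_image("side");w=get_image("wrist");c=get_image("scene")
cv2.imwrite("pics/g3.png",np.hstack([cv2.resize(e["img"][320:420,125:325],(800,400),interpolation=cv2.INTER_CUBIC)]))
np.savez("w4.npz",**w)
s,p,t=st();print(p);go(.5,-.286,.13,89.5);go(.5,-.286,.13)
E
```

```text
[0.5043396  0.35063962 0.15782004]
t 38.55 turn 0.766 shift [-0.024, -12.733, 0.556]
t 38.55 turn 0 shift [1.335, -12.663, 0.556]
```

View pics/g3.png

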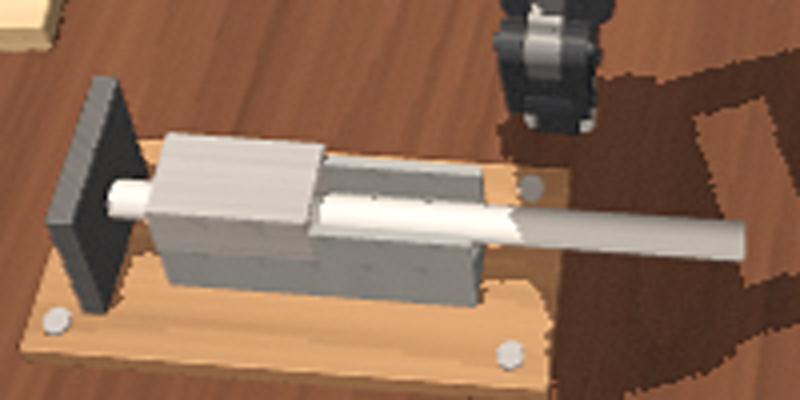

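The bar lies level through the tube with its end against the stop plate at (110,198). Now I'll return the containers, tin first.

Request:
apply_moves --targets "85 0 0 0 0.766;85 0 -0.3 0 0;85 0 -0.5 0 0;85 0 -0.65 0 0;85 0 -0.65 0 0;85 0 -0.65 0 0;85 0 -0.65 0 0;85 0 -0.65 0 0;85 0 -0.65 0 0;85 0 -0.65 0 0;85 0 -0.65 0 0;85 0 -0.65 0 0;85 0 -0.65 0 0;85 0 -0.65 0 0;85 0 -0.65 0 0;85 0 -0.65 0 0;85 0 -0.65 0 0;85 0 -0.65 0 0;85 0 -0.65 0 0;85 0 -0.65 0 0"

```text
t: 40.55
position: [0.498, -0.243, 0.1572]
ee_rot: [-0.001, 0.003, 1.0, 0.001]
wrist_force: [0.6, 0.4, 1.2]
finger_gap: 0.085
finger_force: 0.0
```

Request:
apply_moves --targets "85 0 -0.5 0 0;85 0 -0.383 0 0;85 0 0 0 0;85 0 0 0 0;85 0 0 0 0;85 0 0 0 0"

```text
t: 41.15
position: [0.4992, -0.2847, 0.1582]
ee_rot: [-0.0, 0.004, 1.0, 0.0]
wrist_force: [-0.4, 0.8, -1.0]
finger_gap: 0.0847
finger_force: 0.0
```

```bash
python3 -c "
from h import *
go(.4991,-.2856,.038,89.5)"
```

```text
t 41.15 turn 0.012 shift [0.002, -0.018, 2.405]
```

Request:
apply_moves --targets "85 0 -0.018 0.5 0;85 0 0 0.5 0;85 0 0 0.5 0;85 0 0 0.5 0;85 0 0 0.3 0;85 0 0 0.08 0;85 0 0 0 0;70 0 0 0 0;60 0 0 0 0;50 0 0 0 0;45 0 0 0 0;45 0 0 0 0;45 0 0 0 0;45 0 0 0 0" --force 40

```text
t: 42.55
position: [0.5002, -0.2871, 0.0409]
ee_rot: [0.001, 0.004, 1.0, -0.001]
wrist_force: [-0.1, 1.6, 6.2]
finger_gap: 0.0557
finger_force: 43.2
```

```bash
python3 -c "
from h import *
print(st()[1]);go(.5635,.1108,.047,89.5)"
```

```text
[ 0.50015402 -0.28708019  0.04094421]
t 42.55 turn -0.0 shift [-1.197, 7.968, -0.121]
```

Request:
apply_moves --targets "45 0 0 -0.3 0;45 0 0 -0.6 0;45 0 0 -0.5 0;45 -0.0855 0.3 0 0;45 -0.0855 0.5 0 0;45 -0.0855 0.65 0 0;45 -0.0855 0.65 0 0;45 -0.0855 0.65 0 0;45 -0.0855 0.65 0 0;45 -0.0855 0.65 0 0;45 -0.0855 0.65 0 0;45 -0.0855 0.65 0 0;45 -0.0855 0.65 0 0;45 -0.0855 0.65 0 0;45 -0.0855 0.65 0 0;45 -0.0855 0.4 0 0;45 -0.0855 0.268 0 0;45 0 0 0 0;45 0 0 0 0;45 0 0 0 0"

```text
t: 44.55
position: [0.5622, 0.1104, 0.109]
ee_rot: [-0.0, 0.005, 1.0, -0.0]
wrist_force: [0.8, -0.0, -4.3]
finger_gap: 0.0552
finger_force: 44.0
```

Request:
apply_moves --targets "45 0 0 0.3 0;45 0 0 0.4 0;45 0 0 0.3 0;45 0 0 0.15 0;45 0 0 0 0;45 0 0 0 0"

```text
t: 45.15
position: [0.5629, 0.1111, 0.0521]
ee_rot: [0.0, 0.004, 1.0, -0.0]
wrist_force: [-0.2, -0.0, -4.0]
finger_gap: 0.0553
finger_force: 44.0
```

```bash
python3 -c "
from h import *
go(.5635,.1108,.048,89.5)"
```

```text
t 45.15 turn -0.001 shift [-0.011, -0.006, 0.081]
```

Request:
apply_moves --targets "45 -0.011 -0.006 0.05 0;45 0 0 0.03 0;45 0 0 0 0;45 0 0 0 0"

```text
t: 45.55
position: [0.5638, 0.1109, 0.049]
ee_rot: [0.001, 0.004, 1.0, -0.0]
wrist_force: [-2.8, -0.2, 3.9]
finger_gap: 0.0553
finger_force: 44.2
```

Request:
apply_moves --targets "60 0 0 0 0;70 0 0 0 0;85 0 0 0 0;85 0 0 0 0;85 0 0 0 0;85 0 0 -0.3 0;85 0 0 -0.6 0;85 0 0 -0.6 0;85 0 0 -0.6 0;85 0 0 -0.3 0;85 0 0 0 0;85 0 0 0 0"

```text
t: 46.75
position: [0.5626, 0.1109, 0.1672]
ee_rot: [-0.0, 0.004, 1.0, -0.0]
wrist_force: [-0.9, -0.2, 0.3]
finger_gap: 0.0852
finger_force: 0.0
```

```bash
python3 -c "
from h import *
go(.5418,-.398,.163,89.5)"
```

```text
t 46.75 turn -0.0 shift [0.327, -10.181, 0.085]
```

Request:
apply_moves --targets "75 0.02 -0.3 0 0;75 0.02 -0.5 0 0;75 0.02 -0.65 0 0;75 0.02 -0.65 0 0;75 0.02 -0.65 0 0;75 0.02 -0.65 0 0;75 0.02 -0.65 0 0;75 0.02 -0.65 0 0;75 0.02 -0.65 0 0;75 0.02 -0.65 0 0;75 0.02 -0.65 0 0;75 0.02 -0.65 0 0;75 0.02 -0.65 0 0;75 0.02 -0.65 0 0;75 0.02 -0.65 0 0;75 0.02 -0.5 0 0;75 0.007 -0.3 0 0;75 0 -0.131 0 0;75 0 0 0 0;75 0 0 0 0"

```text
t: 48.75
position: [0.5422, -0.397, 0.1674]
ee_rot: [-0.0, 0.004, 1.0, 0.0]
wrist_force: [-0.2, 0.6, -0.1]
finger_gap: 0.0748
finger_force: 0.0
```

Request:
apply_moves --targets "75 0 0 0 0;75 0 0 0 0"

```text
t: 48.95
position: [0.5426, -0.3971, 0.168]
ee_rot: [-0.0, 0.004, 1.0, 0.0]
wrist_force: [0.4, -0.8, 0.2]
finger_gap: 0.0751
finger_force: 0.0
```

```bash
python3 -c "
from h import *
go(.5418,-.398,.061,89.5)"
```

```text
t 48.95 turn 0.008 shift [0.015, -0.019, 2.14]
```

Request:
apply_moves --targets "75 0.01 -0.019 0.5 0;75 0 0 0.5 0;75 0 0 0.5 0;75 0 0 0.4 0;75 0 0 0.24 0;75 0 0 0 0;75 0 0 0 0;60 0 0 0 0;50 0 0 0 0;40 0 0 0 0;35 0 0 0 0;35 0 0 0 0;35 0 0 0 0;35 0 0 0 0" --force 40

```text
t: 50.35
position: [0.5423, -0.3993, 0.0621]
ee_rot: [0.001, 0.004, 1.0, -0.0]
wrist_force: [-0.6, 1.1, 6.3]
finger_gap: 0.0415
finger_force: 40.4
```

```bash
python3 -c "
from h import *
print(st()[1]);go(.5642,.0067,.069,89.5)"
```

```text
[ 0.5423367  -0.39925586  0.06210077]
t 50.35 turn 0.0 shift [-0.366, 8.123, -0.138]
```

Request:
apply_moves --targets "35 0 0 -0.3 0;35 0 0 -0.6 0;35 0 0 -0.5 0;35 -0.03 0.3 0 0;35 -0.03 0.5 0 0;35 -0.03 0.65 0 0;35 -0.03 0.65 0 0;35 -0.03 0.65 0 0;35 -0.03 0.65 0 0;35 -0.03 0.65 0 0;35 -0.03 0.65 0 0;35 -0.03 0.65 0 0;35 -0.03 0.65 0 0;35 -0.03 0.65 0 0;35 -0.03 0.65 0 0;35 -0.006 0.5 0 0;35 0 0.3 0 0;35 0 0.023 0 0;35 0 0 0 0;35 0 0 0 0"

```text
t: 52.35
position: [0.5635, 0.0061, 0.1307]
ee_rot: [-0.0, 0.005, 1.0, -0.0]
wrist_force: [-0.3, -0.4, -2.0]
finger_gap: 0.0416
finger_force: 41.1
```

Request:
apply_moves --targets "35 0 0 0.3 0;35 0 0 0.4 0;35 0 0 0.3 0;35 0 0 0.15 0;35 0 0 0 0;35 0 0 0 0"

```text
t: 52.95
position: [0.564, 0.0068, 0.0736]
ee_rot: [0.0, 0.005, 1.0, -0.0]
wrist_force: [-0.1, -1.3, -1.8]
finger_gap: 0.0415
finger_force: 41.0
```

```bash
python3 -c "
from h import *
go(.5642,.0067,.07,89.5)"
```

```text
t 52.95 turn -0.002 shift [-0.004, -0.002, 0.073]
```

Request:
apply_moves --targets "35 0 0 0.05 0;35 0 0 0.03 0;35 0 0 0 0;35 0 0 0 0"

```text
t: 53.35
position: [0.5643, 0.007, 0.0701]
ee_rot: [0.001, 0.004, 1.0, -0.0]
wrist_force: [0.3, 0.8, 0.8]
finger_gap: 0.0414
finger_force: 41.4
```

Request:
apply_moves --targets "50 0 0 0 0;60 0 0 0 0;75 0 0 0 0;75 0 0 0 0;75 0 0 0 0;75 0 0 -0.3 0;75 0 0 -0.6 0;75 0 0 -0.6 0;75 0 0 -0.5 0;75 0 0 0 0;75 0 0 0 0;75 0 0 0 0"

```text
t: 54.55
position: [0.5627, 0.0072, 0.1682]
ee_rot: [-0.001, 0.004, 1.0, 0.0]
wrist_force: [-0.2, -0.6, 0.5]
finger_gap: 0.0752
finger_force: 0.0
```

```bash
python3 -c "
from h import *
go(.4402,-.3905,.163,89.5)"
```

```text
t 54.55 turn -0.0 shift [2.381, -7.975, 0.105]
```

Request:
apply_moves --targets "75 0.17 -0.3 0 0;75 0.17 -0.5 0 0;75 0.17 -0.65 0 0;75 0.17 -0.65 0 0;75 0.17 -0.65 0 0;75 0.17 -0.65 0 0;75 0.17 -0.65 0 0;75 0.17 -0.65 0 0;75 0.17 -0.65 0 0;75 0.17 -0.65 0 0;75 0.17 -0.65 0 0;75 0.17 -0.65 0 0;75 0.17 -0.4 0 0;75 0.17 -0.275 0 0;75 0 0 0 0;75 0 0 0 0;75 0 0 0 0;75 0 0 0 0"

```text
t: 56.35
position: [0.4415, -0.3897, 0.1694]
ee_rot: [-0.0, 0.004, 1.0, 0.0]
wrist_force: [0.3, -0.2, 0.8]
finger_gap: 0.0753
finger_force: 0.0
```

```bash
python3 -c "
from h import *
go(.4402,-.3905,.0602,89.5)"
```

```text
t 56.35 turn 0.01 shift [0.027, -0.017, 2.183]
```

Request:
apply_moves --targets "75 0.025 -0.015 0.5 0;75 0 0 0.5 0;75 0 0 0.5 0;75 0 0 0.4 0;75 0 0 0.27 0;75 0 0 0 0;75 0 0 0 0;60 0 0 0 0;50 0 0 0 0;40 0 0 0 0;35 0 0 0 0;35 0 0 0 0;35 0 0 0 0;35 0 0 0 0" --force 40

```text
t: 57.75
position: [0.4405, -0.3918, 0.0622]
ee_rot: [0.001, 0.004, 1.0, -0.0]
wrist_force: [-1.1, 1.8, 6.4]
finger_gap: 0.0442
finger_force: 40.3
```

```bash
python3 -c "
from h import *
print(st()[1]);go(.5614,-.1013,.069,89.5)"
```

```text
[ 0.44046082 -0.39180365  0.0622022 ]
t 57.75 turn 0.0 shift [-2.368, 5.831, -0.136]
```

Request:
apply_moves --targets "35 0 0 -0.3 0;35 0 0 -0.6 0;35 0 0 -0.5 0;35 -0.197 0.25 0 0;35 -0.197 0.48 0 0;35 -0.197 0.6 0 0;35 -0.197 0.6 0 0;35 -0.197 0.6 0 0;35 -0.197 0.6 0 0;35 -0.197 0.6 0 0;35 -0.197 0.6 0 0;35 -0.197 0.6 0 0;35 -0.197 0.6 0 0;35 -0.197 0.2 0 0;35 -0.197 0.101 0 0;35 0 0 0 0;35 0 0 0 0;35 0 0 0 0"

```text
t: 59.55
position: [0.5603, -0.1018, 0.1306]
ee_rot: [-0.0, 0.005, 1.0, 0.0]
wrist_force: [-0.7, -0.3, -2.5]
finger_gap: 0.0443
finger_force: 41.8
```

Request:
apply_moves --targets "35 0 0 0.3 0;35 0 0 0.4 0;35 0 0 0.3 0;35 0 0 0.15 0;35 0 0 0 0;35 0 0 0 0"

```text
t: 60.15
position: [0.561, -0.1011, 0.0737]
ee_rot: [0.0, 0.004, 1.0, -0.0]
wrist_force: [0.5, -0.0, -2.3]
finger_gap: 0.044
finger_force: 41.8
```

```bash
python3 -c "
from h import *
go(.5614,-.1013,.07,89.5)"
```

```text
t 60.15 turn -0.001 shift [-0.009, -0.004, 0.074]
```

Request:
apply_moves --targets "35 -0.009 0 0.05 0;35 0 0 0.03 0;35 0 0 0 0;35 0 0 0 0"

```text
t: 60.55
position: [0.5618, -0.1011, 0.0702]
ee_rot: [0.001, 0.004, 1.0, -0.0]
wrist_force: [-0.4, -0.5, 1.2]
finger_gap: 0.0441
finger_force: 41.9
```

Request:
apply_moves --targets "50 0 0 0 0;60 0 0 0 0;75 0 0 0 0;75 0 0 0 0;75 0 0 0 0;75 0 0 -0.3 0;75 0 0 -0.6 0;75 0 0 -0.6 0;75 0 0 -0.6 0;75 0.3 0 -0.6 0;75 0.3 0 -0.6 0;75 0.3 0.4 -0.6 0;75 0.3 0.6 -0.6 0;75 0 0.6 -0.6 0;75 0 0.4 -0.4 0;75 0 0 0 0;75 0 0 0 0;75 0 0 0 0"

```text
t: 62.35
position: [0.5014, -0.001, 0.343]
ee_rot: [-0.001, 0.005, 1.0, 0.0]
wrist_force: [0.4, -0.7, -1.0]
finger_gap: 0.0748
finger_force: 0.0
```

```bash
python3 - <<'E'
from h import *
import cv2
d=get_image("wrist");np.savez("w5.npz",**d);e=get_image("side");c=get_image("scene")
cv2.imwrite("pics/f1.png",np.vstack([np.hstack([e["img"][120:420,130:430],c["img"][100:400,150:450]]),cv2.resize(d["img"],(600,450))[80:380]]))
T=(d["fx"],d["cx"],d["cy"],d["T"]);W="w1"
for n,u,z in(("tin",(340.5,199.5),.092),("spray",(213.7,207),.127),("oil-",(268.2,187.5),.112),("oil+",(293,220.5),.112)):
    print(n,proj(T,bp(W,u,z)).round(1))
E
```

```text
tin [355.7 221.6]
spray [196.4 230.8]
oil- [265.8 206.8]
oil+ [296.4 247.6]
```

View pics/f1.png

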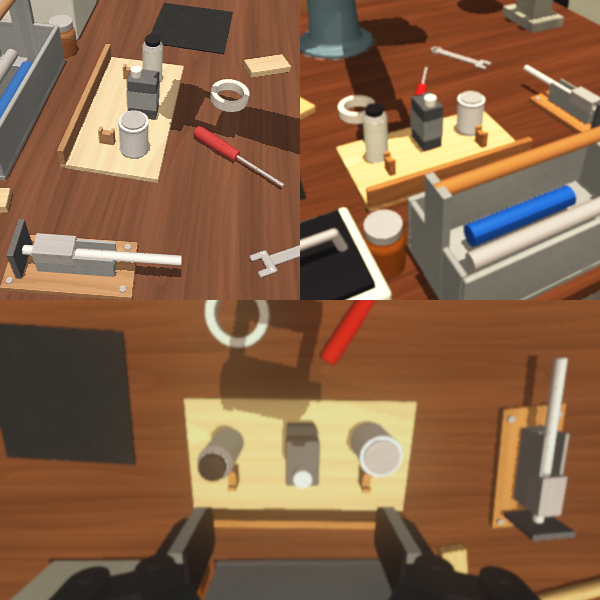

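All three are upright on the rack and the bar is home. I'll compare numerically with the starting pictures from the fixed cameras.

```bash
python3 - <<'E'
from h import *
import cv2
R={"side":{"tin":(250,233,277,250),"spray":(272,153,293,170),"oil":(257,186,289,225)},"scene":{"tin":(306,192,336,212),"spray":(213,203,237,225),"oil":(260,192,292,225)}}
for c in R:
    a=cv2.imread(f"pics/{c}0.png");b=get_image(c)["img"]
    for n,(x0,y0,x1,y1) in R[c].items():
        k=4;t=cv2.resize(a[y0:y1,x0:x1],None,fx=k,fy=k,interpolation=3);m=8
        s=cv2.resize(b[y0-m:y1+m,x0-m:x1+m],None,fx=k,fy=k,interpolation=3)
        r=cv2.matchTemplate(s,t,5);_,v,_,l=cv2.minMaxLoc(r);print(c,n,round(v,3),(np.array(l)/k-m))
E
```

```text
side tin 0.866 [1. 0.]
side spray 0.937 [0. 1.]
side oil 0.904 [0. 0.]
scene tin 0.987 [0. 0.]
scene spray 0.937 [ 1. -1.]
scene oil 0.988 [1. 0.]
```

```bash
python3 -c "
from cell import finish_job
print(finish_job())"
```

```text
the job is handed in; nothing more can be done
None
```

The job is handed in: the bar lies through the guide's tube against the stop plate, and all three containers stand upright on the rack. They are within about 1 pixel of their start in the camera check, with the spray can perhaps 2–3 mm off.

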